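# Fit the bulb in the hall lamp, shade it and switch it on

## Robot

A 7-joint arm with a two-finger parallel gripper is mounted at the origin on the work surface. World frame = base frame: x ahead of the robot, y to its left, z up, the work surface at z = 0. Lengths are in mm, angles in rad, forces in N, time in s.
With the tool pointing down it reaches from about 425 to 875 mm from the base axis. Payload 4.7 kg.
Tool frame: the origin (TCP) lies at the centre of the arm's flange, where the gripper is bolted on; the fingertips stand 173 mm ahead of it and the grasp point (between the pads) lies 155 mm ahead of it; z points along the fingers, y is the line along which they close (so a half turn about z gives the same grasp; the last joint's range is limited). The gripper opens to 85 mm and grips with 20 to 120 N. Pads are 22 mm wide; open, the fingers measure 114 mm over their backs; the gripper's body (76 mm by 85 mm) begins 54 mm behind the grasp point. The pads swing forward as they close: fully open they stand 13 mm farther back than shut.
Start: joints at [-1.106, 0.321, -0.07, 1.45, 0.023, 1.371, -0.057], TCP at [283.211, 585.062, 404.749] pointing down, gripper open.
Joint ranges: [-2.86, 2.86], [-0.3, 2.09], [-1.38, 1.24], [0.06, 2.45], [-1.56, 4.7], [0.09, 2.05], [-2.69, 2.69]. Speed limits (rad/s): [2.57, 2.57, 3.14, 3.14, 3.14, 3.14, 3.14].

## Interface

Orientations are given as a rotation vector (axis times angle).
In Python, from rig import bot gives the robot as it stands.
- The arm moves only by the tool move_arm, never from a script. Its argument "moves" is a list of rows, each a list of 2 entries, a list of its own where there are three numbers: the shift along the world's x, y, z in cm, then the turn about the world's z in degrees. A call has 1 to 12 rows; each row is the pose to reach, as a shift and turn from the pose commanded when the call began; what a row does not reach only later rows make up. A row lasts 1/8 s, in which the tool goes at most 62.5 mm and 10.7 degrees, less where a joint would pass 70% of its speed; a pose out of reach is approached as far as the arm can. A call with a gripper value outside its range is refused whole. "gripper" is the finger opening in cm, from 0 to 8.54, set as the call begins (left out, the last holds). The fingers move at their own pace and stop on an object; "squeeze" is the grip in N (left out, the last holds). Time passes only in rows, so rows that repeat a pose let the fingers close. It gives the time, the measured TCP pose, the force, the opening and the grip force at its end, in the units of the state.
- bot.observe(): the state, without advancing time (a new reading comes with each control period).
- bot.get_image(name): name is "scene" or "top" or "wrist"; returns a dict with "pixels" (384x512x3 uint8, red, green, blue), "fx", "fy", "cx", "cy" (pixels), "k1" (the pictures are not rectified: a ray, as slopes to the right and down, at radius r is drawn at 1 + k1 r^2 times it, then the intrinsics apply), "origin" and "attitude" of the camera in the world. Camera axes: x right, y down, z forward; pixel columns grow to the right and rows downward; lengths in mm; the calibration is good to about 2 mm. A picture is of the moment at which its call begins. There is no depth.
- bot.hand_in(): hands the job in; it is judged then, once.
The state is a dict: "clock": time; "qpos": joint angles; "dq": joint speeds; "joint_efforts": joint torques, N m; "tool_pos": TCP position; "tool_rot": TCP orientation; "ft_force": force on the tool from outside, world axes, zero at the start; "ft_torque": the same for the moment, N m; "width": finger opening in mm; "gripper_force": force on a finger pad.
Only numpy, scipy, OpenCV 4.12 (cv2) and the standard library are available. Lean on these libraries where they do the work, as an engineer would, in place of code of your own. Each camera call takes 0.05 s, during which the arm holds its last target. There are 200 camera calls.

## Task

Get the hall lamp working: take the tube-shaped bulb out of its packing block, stand its flat foot in the slot of the lamp's socket, push it fully home until its collar is flush on the socket, and turn it clockwise (seen from above) to the stop so that it is locked. Then lift the wire shade over the bulb and stand it flat on the lamp's base around the socket, and last of all push the switch lever right over to its far side. Keep the bulb and the shade upright, and leave the round bulb and the other things on the table where they are.

Things in the scene. Friction and masses are not known exactly. Their poses are not given: they have to be found in the camera images.
- bulb: Tube-shaped bulb, 100 mm long, 0.12 kg, loose, upright in a packing block. Origin: centre of the foot's underside, at the start 11 mm above the table; z up, x along the foot. Brass foot bar 34 (x) x 10 (y) x 8 mm high, 11 mm round stem up to z = 24, black collar 60 (x) x 24 (y) from z = 24 to 38, white glass tube of 44 mm diameter from z = 38 to 100. A half turn about z fits equally.
- bulb_grip (a point): On the bulb's axis, 80 mm above its origin: good height to grip the glass tube.
- globe: The other bulb, round, 62 mm in diameter and 98 mm high, on a round brass screw base, standing in the other packing block. It does not fit; leave it. Origin: centre of its underside.
- block_a: Cork packing block 85 x 65 x 35 mm (x, y, z), fixed, origin under its centre, with a 44 x 20 mm slot along its x; holds the tube-shaped bulb.
- block_b: Cork packing block like block_a; holds the round bulb.
- lamp: The lamp, fixed to the table: a flat aluminium base 130 (x) x 250 (y) x 10 mm that reaches from y = -75 to +175 mm of its origin; on it, at the origin, a square steel socket head 50 x 50 mm whose top is 46 mm above the table; at y = +135 mm the switch. Origin: on the table under the middle of the socket; z up.
- socket (a point): Middle of the slot in the socket head's top, 46 mm above the table, axes as the lamp's. Slot 38 mm long (x), 14 mm wide (y), through a 13 mm plate; under it a round room where the foot can turn.
- press (a joint): How far the carrier in the socket is pushed down, m. At 0 it stops the foot 10 mm below the head's top, the bulb's collar still 14 mm above the head: push with 6 to 10 N until the collar lies on the head (0.014, bulb origin 22 mm above the table). Only there can the bulb turn. It stays where it is left.
- twist (a joint): Turn of the socket's inner ring, carried round by the bulb's foot, rad: 0 in line with the slot (unlocked), growing clockwise seen from above to the stop at 1.15 (locked). The foot has play: the bulb itself turns about 0.1 rad more. Stays where it is left; about 0.06 N m.
- shade: Wire shade, open below, 0.25 kg, loose, upright: six-sided cage of 5 mm steel wire, 168 mm high; foot ring corners 56 mm from the axis, widest ring 68 mm at z = 65, free inside up to z = 132 mm; on top a disc of 36 mm diameter (z = 134 to 140). Origin: centre of its underside, z up. On the lamp it stands on the base, origin 10 mm above the table; its turn does not matter.
- shade_knob (a point): Middle of the shade's top knob, to grip: round, 20 mm in diameter, from z = 140 to 168 mm of the shade; this point at z = 156.
- switch (a joint): Switch lever angle, rad: 0 off, leaning to the lamp's -x side; 1.0 on, leaning to the lamp's +x side (its far side). It stays where it is left. It swings about an axis along the lamp's y.
- switch_tip (a point): Tip of the black switch lever, which is 60 mm long.
- succulent: Black pot with a succulent, 92 mm in diameter, about 105 mm high, origin under its centre.
- ornament: Aluminium arch ornament on a 60 x 170 mm plinth, 123 mm high, origin under its centre.
- dish: White shallow key dish, 110 mm in diameter, 26 mm high, origin under its centre.
- candle: Amber glass jar candle, 64 mm in diameter, 75 mm high, origin under its centre.
- book: Grey book 140 x 200 x 24 mm lying flat, origin under its centre.
- case: Dark wooden spectacle case 150 x 60 x 45 mm, origin under its centre.
There are look-alikes about, which are no part of the job. Leave any purple look-alike of the bulb alone.

How it is judged:
By the outcome, as a careful person would: the job done as asked, in the order asked, and still so for the second after the job is handed in, with the robot touching nothing.
It also fails if it takes over 69 s, if anything falls off the work surface, if the arm or the gripper's body presses on something with over 40 N, if the wrist force passes 120 N, or if a joint passes its speed limit or range.

## Working session

There is one attempt and no reset: what is moved stays moved. The work goes in short steps, Python scripts to look and compute and a tool call to move; the robot and the scene stay as the last step left them, time stands still between calls to the robot, and variables do not carry over. Pictures are saved under pics/ and viewed, at most 10 in all, crops included, and the job is handed in when it is done.

Besides the shell and the picture viewer there is one more tool, called as name(argument=value, ...), one argument or row to a line, values as JSON. move_arm: Moves the arm, as the interface text tells. Its arguments: {"type":"object","properties":{"moves":{"type":"array","items":{"type":"array"}},"gripper":{"type":"number"},"squeeze":{"type":"number"}},"required":["moves"]}

```bash
ls; mkdir -p pics
cat > h.py <<'E'
import numpy as np, cv2
from scipy.spatial.transform import Rotation as R
from rig import bot
def snap(name,f):
    im=bot.get_image(name); cv2.imwrite(f'pics/{f}.png',cv2.cvtColor(im['pixels'],cv2.COLOR_RGB2BGR))
    c={k:np.array(im[k]).tolist() for k in im if k!='pixels'}
    import json; json.dump(c,open(f'pics/{f}.json','w')); return im
def load(f):
    import json; return json.load(open(f'pics/{f}.json'))
def att(c):
    a=np.array(c['attitude'],float)
    return a if a.shape==(3,3) else R.from_rotvec(a).as_matrix() if a.size==3 else R.from_quat(a).as_matrix()
def ray(c,u,v):
    d=np.array([(u-c['cx'])/c['fx'],(v-c['cy'])/c['fy']]); s=d.copy()
    for _ in range(20): s=d/(1+c['k1']*(s@s))
    return np.array(c['origin']),att(c)@np.array([s[0],s[1],1])
def atz(c,u,v,z):
    o,d=ray(c,u,v); return (o+d*(z-o[2])/d[2]).round(1)
def proj(c,p):
    q=att(c).T@(np.array(p,float)-np.array(c['origin'])); s=q[:2]/q[2]; s=s*(1+c['k1']*(s@s))
    return np.array([c['fx']*s[0]+c['cx'],c['fy']*s[1]+c['cy']]).round(1)
E
python3 - <<'E'
from h import *
for n in ('scene','top','wrist'):
    im=snap(n,n+'0'); print(n,load(n+'0'))
a=cv2.imread('pics/scene0.png');b=cv2.imread('pics/top0.png')
cv2.imwrite('pics/top0x.png',cv2.resize(b,(800,600),interpolation=cv2.INTER_CUBIC))
cv2.imwrite('pics/scene0x.png',cv2.resize(a,(800,600),interpolation=cv2.INTER_CUBIC))
print(bot.observe())
E
```

```text
pics
scene {'fx': 464.5543169042519, 'fy': 464.5543169042519, 'cx': 255.65026545335473, 'cy': 196.4364549488492, 'k1': 0.005480704649513586, 'origin': [1688.57989385992, -29.77951810293861, 1133.70523690758], 'attitude': [-1.7196704818888875, -1.7326294652410272, 0.7571500444755708]}
top {'fx': 449.6464021283842, 'fy': 449.6464021283842, 'cx': 260.78169640349194, 'cy': 188.90211320428406, 'k1': -0.11719779856586911, 'origin': [251.02016200655618, -42.14028835025024, 1634.7702360083772], 'attitude': [-2.1476827248585133, 2.072069034270113, -0.21787250665488692]}
wrist {'fx': 302.6626807134193, 'fy': 302.6626807134193, 'cx': 258.4060193701828, 'cy': 190.51626709063, 'k1': -0.0733793231402459, 'origin': [222.18311090596637, 614.5524501570335, 372.2918487979867], 'attitude': [2.4590542513442477, 1.5416074879630313, 0.20893664156121697]}
{'clock': 0.15, 'qpos': array([-1.10590851,  0.32166394, -0.07009088,  1.4514046 ,  0.02260565,
        1.37081112, -0.05693131]), 'dq': array([-5.36784495e-04, -2.60889519e-03,  2.11715550e-05, -2.55822504e-03,
       -4.95336325e-04,  8.98672764e-04,  7.31342638e-04]), 'joint_efforts': array([ 4.74046719e-04, -4.94100702e+01, -3.82608790e-01, -3.14677870e+01,
        1.30523424e-02,  8.45958682e-03,  1.14339676e-05]), 'tool_pos': array([283.146528  , 584.91547425, 403.86239489]), 'tool_rot': array([-7.02060045e-01, -3.06188918e+00,  2.32461605e-03]), 'ft_force': array([0.41246201, 0.190231  , 0.39356892]), 'ft_torque': array([ 0.01421535, -0.01334624, -0.03516025]), 'gripper_force': 0.0, 'width': 85.4063128012515}
```

View pics/top0x.png

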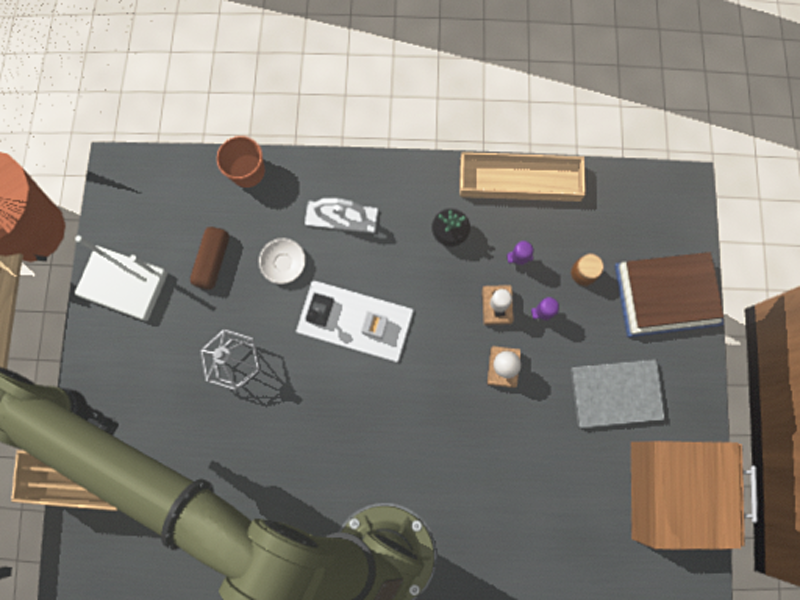

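View pics/scene0x.png

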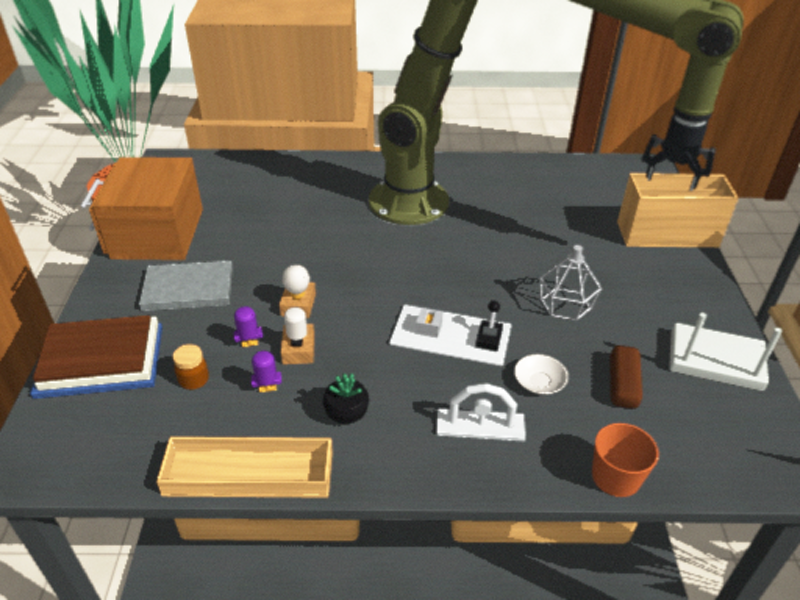

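The top view shows the upright tube bulb at (500,300), white in a cork block. The globe is at (507,363), the purple look-alikes at (522,250) and (547,307), the lamp socket at (375,323), the switch at (322,310) and the shade at (230,358). The white tube with the black collar in the cork block fits the description. I'll confirm it in an enlarged crop.

Run:
```python
from h import *
def crop(f,x,y,w,h,W,H):
    a=cv2.imread(f'pics/{f}.png')[y:y+h,x:x+w]; return cv2.resize(a,(W,H),interpolation=cv2.INTER_CUBIC)
A=np.vstack([np.hstack([crop('top0',180,170,100,75,400,300),crop('top0',300,170,100,75,400,300)]),
 np.hstack([crop('scene0',160,160,100,75,400,300),crop('top0',120,200,100,75,400,300)])])
cv2.imwrite('pics/crop1.png',A)
B=np.hstack([crop('scene0',240,180,100,75,400,300),crop('scene0',330,145,100,75,400,300)])
cv2.imwrite('pics/crop2.png',B)
```

```text
(no output)
```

View pics/crop1.png

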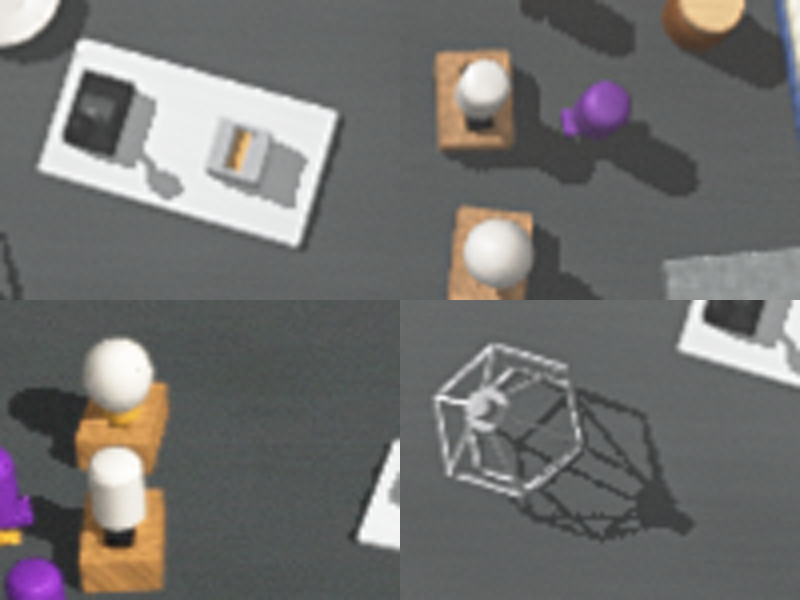

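View pics/crop2.png

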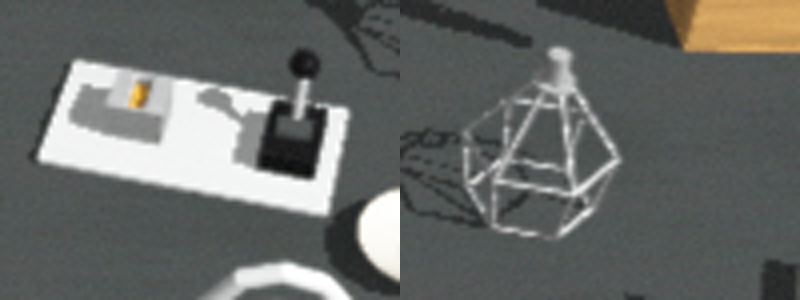

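Confirmed: the white tube with the black collar at crop (486,85) is in its own cork block, next to the globe; the purple ones stand outside the blocks. The lamp's socket slot is at crop (243,150), and the shade knob at (488,405).

Run:
```python
from h import *
t=load('top0'); s=load('scene0')
def T(x,y,z,ox,oy,bx=0,by=0): return atz(t,(x-bx)/4+ox,(y-by)/4+oy,z)
print('base',[T(x,y,10,180,170)[:2] for x,y in [(80,40),(338,112),(300,247),(38,170)]])
print('slot',T(241,150,46,180,170), T(252,133,46,180,170),T(233,167,46,180,170))
print('head',[T(x,y,46,180,170)[:2] for x,y in [(222,118),(272,128),(256,186),(208,175)]])
print('block',[T(x,y,35,300,170,400)[:2] for x,y in [(436,52),(510,51),(514,147),(440,149)]])
print('bulbtop',T(486,82,111,300,170,400))
print('knob',T(488,407,160,120,200,400,300), 'hexwide',[T(x,y,65,120,200,400,300)[:2] for x,y in [(494,347),(567,370),(581,440),(520,493),(450,473),(437,400)]])
S=lambda x,y,z,ox,oy,bx=0,by=0: atz(s,(x-bx)/4+ox,(y-by)/4+oy,z)
print('S knob top',S(562,52,168,330,145,400), 'slot',S(140,95,46,240,180),'bulb top',S(118,462,111,160,160,0,300))
print('S tip', [S(304,62,z,240,180) for z in (60,70,80,90,100)], 'T tip',[T(97,105,z,180,170) for z in (60,80,100)])
print('base S',[S(x,y,10,240,180)[:2] for x,y in [(75,60),(350,107),(328,213),(38,160)]])
```

```text
base [array([620.5, 195.7]), array([561.1, -46.2]), array([435.4, -16. ]), array([497.1, 226.6])]
slot [516.5  39.5  46. ] [532.3  30.3  46. ] [500.8  46.   46. ]
head [array([545. ,  57.9]), array([537.5,  12.6]), array([484.4,  24.7]), array([492.8,  68. ])]
block [array([ 617.8, -206.7]), array([ 621.2, -274.5]), array([ 532.3, -278.6]), array([ 528.2, -211.5])]
bulbtop [ 575.3 -242.7  111. ]
knob [420.4 357.6 160. ] hexwide [array([485.1, 382.5]), array([467.1, 315.2]), array([405.6, 298. ]), array([356.9, 348.5]), array([371.6, 412.4]), array([435.6, 429.8])]
S knob top [425.2 366.9 168. ] slot [527.7  42.7  46. ] bulb top [ 585.4 -238.   111. ]
S tip [array([499.1, 184.5,  60. ]), array([510.2, 182.5,  70. ]), array([521.3, 180.5,  80. ]), array([532.3, 178.5,  90. ]), array([543.4, 176.5, 100. ])] T tip [array([550.1, 169.3,  60. ]), array([546.3, 166.6,  80. ]), array([542.5, 163.9, 100. ])]
base S [array([443.9, -12.3]), array([502.2, 229.5]), array([630.2, 197. ]), array([571.4, -44. ])]
```

Run:
```python
from h import *
w=load('wrist0'); print(att(w).round(2)); print([atz(w,256,190,z) for z in (0,100)])
print(R.from_rotvec(bot.observe()['tool_rot']).as_matrix().round(2))
```

```text
[[ 0.44  0.87  0.24]
 [ 0.9  -0.42 -0.12]
 [-0.    0.27 -0.96]]
[array([313.6, 566.1,   0. ]), array([289. , 579.1, 100. ])]
[[-0.9   0.44 -0.  ]
 [ 0.44  0.9  -0.  ]
 [-0.   -0.   -1.  ]]
```

move_arm(
  moves=[
    [[4.5,-5.5,0],0],
    [[9,-11,0],0],
    [[14,-16,0],0],
    [[14,-22,0],0],
    [[14,-22,0],0],
    [[14,-22,0],0],
  ],
)

```text
clock: 0.9
tool_pos: [423.5, 364.2, 404.9]
tool_rot: [0.706, 3.061, 0.001]
ft_force: [-0.6, 0.6, 0.1]
width: 85.4
gripper_force: 0.0
```

Run:
```python
from h import *
snap('wrist','w1'); print(bot.observe()['tool_pos'],load('w1')['origin'])
```

```text
[422.63560036 365.93425814 404.86037443] [362.6870138329792, 394.0250054168497, 373.4844532766773]
```

move_arm(
  moves=[
    [[2.5,-5.5,0],0],
    [[5,-11,0],0],
    [[7.5,-16.5,0],0],
    [[10,-22,0],0],
    [[11,-28,0],0],
    [[11,-28,0],0],
    [[11,-28,0],0],
  ],
)

```text
clock: 1.82
tool_pos: [533.3, 87.7, 404.5]
tool_rot: [-0.697, -3.063, -0.001]
ft_force: [-0.2, 1.2, 0.5]
width: 85.3
gripper_force: 0.0
```

Run:
```python
from h import *
snap('wrist','w2'); print(bot.observe()['tool_pos'],load('w2')['origin'])
```

```text
[533.1021828   88.21565013 404.51820446] [472.23355951512326, 117.24485886119597, 373.15844705009454]
```

move_arm(
  moves=[
    [[1,-6,0],0],
    [[2,-12,0],0],
    [[3,-18,0],0],
    [[4,-24,0],0],
    [[4,-29,0],0],
    [[4,-29,0],0],
    [[4,-29,0],0],
  ],
)

```text
clock: 2.75
tool_pos: [574.3, -202.3, 404.3]
tool_rot: [-0.696, -3.063, -0.002]
ft_force: [0.7, 0.5, 0.1]
width: 85.6
gripper_force: 0.0
```

Run:
```python
from h import *
snap('wrist','w3'); print(bot.observe()['tool_pos'],bot.observe()['clock'],load('w3')['origin'])
a=[cv2.imread(f'pics/w{i}.png')[60:360,56:456] for i in (1,2,3)]
cv2.imwrite('pics/m.png',np.vstack([np.hstack(a[:2]),np.hstack([a[2],a[2]*0])]))
```

```text
[ 574.3559446  -201.76622361  404.32197276] 2.8 [513.2668147095678, -172.72169726206403, 372.88139336359234]
```

View pics/m.png

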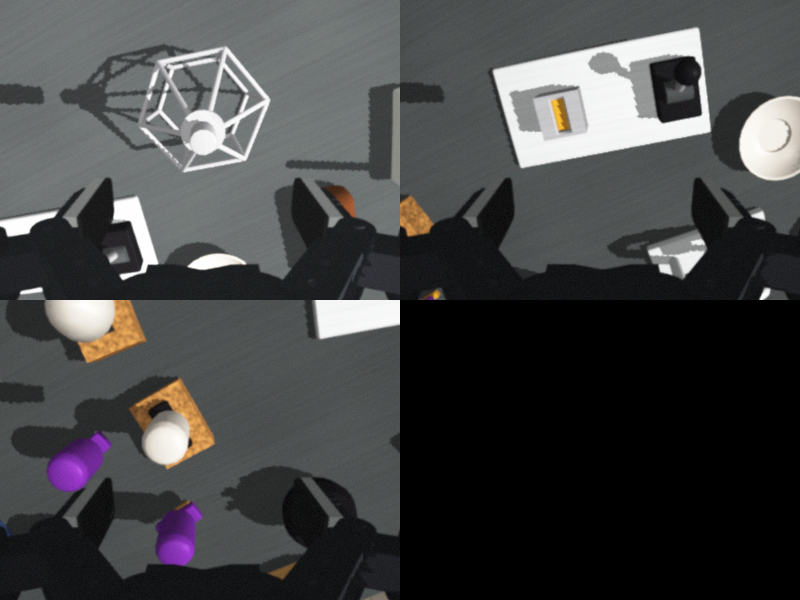

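Panel 1 shows the shade knob at about (207,137). Panel 2 shows the lamp head at (561,114) with an amber slot, and the lever ball at (687,70). Panel 3 shows the tube bulb at (166,440) in its block, with the purple ones lying outside. I'll enlarge these for exact pixels.

Run:
```python
from h import *
def c(f,x,y): return cv2.resize(cv2.imread(f'pics/{f}.png')[y:y+75,x:x+100],(400,300),interpolation=cv2.INTER_CUBIC)
cv2.imwrite('pics/m2.png',np.vstack([np.hstack([c('w1',210,155),c('w2',170,135)]),np.hstack([c('w3',170,130),c('w2',290,100)])]))
```

```text
(no output)
```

View pics/m2.png

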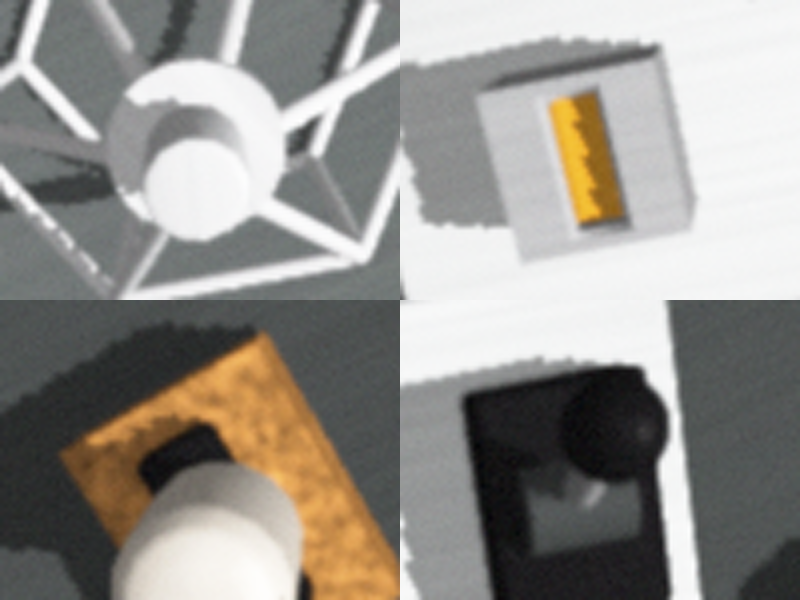

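Run:
```python
from h import *
from scipy.optimize import minimize
w1,w2,w3=load('w1'),load('w2'),load('w3')
P=lambda c,x,y,ox,oy,z,bx=0,by=0: atz(c,(x-bx+.5)/4-.5+ox,(y-by+.5)/4-.5+oy,z)
print('knob',P(w1,197,189,210,155,168),P(w1,195,150,210,155,140))
print('slot',P(w2,589,162,170,135,46,400),'ends',P(w2,574,94,170,135,46,400),P(w2,603,230,170,135,46,400))
print('head',[P(w2,x,y,170,135,46,400) for x,y in [(478,92),(658,50),(690,222),(523,263)]])
print('base',[atz(w2,x+56,y+60,10) for x,y in [(93,69),(298,28),(310,131),(122,167)]])
print('ball',[P(w2,615,427,290,100,z,400,300) for z in (70,80,90,100)])
print('collarend',P(w3,208,425,170,130,49,0,300),P(w3,140,467,170,130,49,0,300))
im=cv2.imread('pics/w3.png'); hsv=cv2.cvtColor(im,cv2.COLOR_BGR2HSV)
m=((hsv[...,2]>110)&(hsv[...,1]<60)).astype(np.uint8)
n,l,st,ce=cv2.connectedComponentsWithStats(m); k=l[200,221]; mm=(l==k); print(st[k],ce[k])
th=np.linspace(0,2*np.pi,40)
def f(p):
    pts=np.array([proj(w3,[p[0]+22*np.cos(t),p[1]+22*np.sin(t),z]) for z in (49,111) for t in th],np.float32)
    g=np.zeros(im.shape[:2],np.uint8); h=cv2.convexHull(pts); cv2.fillConvexPoly(g,np.round(h*16).astype(np.int32),1,shift=4)
    return (g.astype(bool)^mm).sum()
r=minimize(f,[580,-240],method='Nelder-Mead',options=dict(initial_simplex=[[580,-240],[590,-240],[580,-230]])); print('bulb',r.x,r.fun,mm.sum())
```

```text
knob [422.  365.6 168. ] [422.5 364.9 140. ]
slot [518.6  44.1  46. ] ends [500.   49.3  46. ] [537.7  38.6  46. ]
head [array([488. ,  25.8,  46. ]), array([499.2,  75.4,  46. ]), array([546.2,  61.7,  46. ]), array([536.4,  13.5,  46. ])]
base [array([438.3, -11.1,  10. ]), array([500.6, 226.4,  10. ]), array([622.8, 195.4,  10. ]), array([562.6, -41.7,  10. ])]
ball [array([530. , 183.4,  70. ]), array([528.1, 181.2,  80. ]), array([526.2, 179.1,  90. ]), array([524.3, 176.9, 100. ])]
collarend [ 547.4 -233.    49. ] [ 549.6 -255.1   49. ]
[ 199  171   46   54 1929] [222.38413686 198.17988595]
bulb [ 575.42457581 -240.44113159] 443.0 1929
```

Run:
```python
from h import *
w3=load('w3'); im=cv2.imread('pics/w3.png')
c=cv2.resize(im[150:240,180:270],(540,540),interpolation=cv2.INTER_CUBIC)
for z,r in ((111,22),(49,22)):
  for t in np.linspace(0,2*np.pi,60):
    u,v=proj(w3,[577+r*np.cos(t),-241+r*np.sin(t),z]); cv2.circle(c,(int((u-180+.5)*6),int((v-150+.5)*6)),1,(0,0,255) if z>50 else (0,255,0),-1)
a=np.deg2rad(4); 
for sx,sy in ((1,1),(1,-1),(-1,-1),(-1,1)):
    x,y=sx*30,sy*12; u,v=proj(w3,[577+x*np.cos(a)-y*np.sin(a),-241+x*np.sin(a)+y*np.cos(a),49]); cv2.circle(c,(int((u-180+.5)*6),int((v-150+.5)*6)),3,(255,0,0),-1)
cv2.imwrite('pics/m3.png',c)
```

```text
(no output)
```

View pics/m3.png

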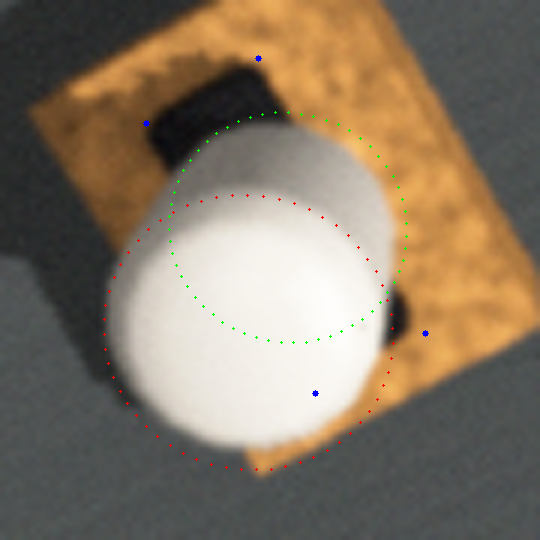

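move_arm(
  moves=[
    [[0.3,-1,-2],-9],
    [[0.3,-2,-4],-18],
    [[0.3,-3,-5],-27],
    [[0.3,-3.8,-5],-34],
    [[0.3,-3.8,-5],-34],
    [[0.3,-3.8,-5],-34],
  ],
)

```text
clock: 3.55
tool_pos: [576.9, -241.0, 354.8]
tool_rot: [1.56, 2.727, 0.002]
ft_force: [0.1, -0.1, 0.4]
width: 85.3
gripper_force: 0.0
```

Run:
```python
from h import *
for i in range(3):
    snap('wrist','w4'); o=bot.observe(); print(o['tool_pos'],o['tool_rot'],o['clock'],o['dq'].round(3))
w=load('w4'); im=cv2.imread('pics/w4.png')
for x,y in [(577,-241.5)]:
  for z in (111,49):
    for t in np.linspace(0,2*np.pi,60):
      u,v=proj(w,[x+22*np.cos(t),y+22*np.sin(t),z]); cv2.circle(im,(int(round(u)),int(round(v))),0,(0,0,255) if z>50 else (0,255,0),-1)
cv2.imwrite('pics/m4.png',cv2.resize(im[90:290,120:387],(800,600),interpolation=cv2.INTER_CUBIC))
```

```text
[ 576.7904557  -241.34952751  354.91602183] [1.56115998e+00 2.72607915e+00 1.51606736e-03] 3.6 [ 0.004  0.001  0.007  0.     0.002  0.002 -0.005]
[ 576.6650457  -241.66888683  354.9148678 ] [1.56227006e+00 2.72540039e+00 1.25859489e-03] 3.65 [ 0.008 -0.001  0.007  0.002  0.001 -0.002 -0.004]
[ 576.54356332 -241.99159643  354.94274734] [1.56323611e+00 2.72473226e+00 1.03948047e-03] 3.7 [ 0.007  0.001  0.006  0.     0.001 -0.001 -0.003]
```

View pics/m4.png

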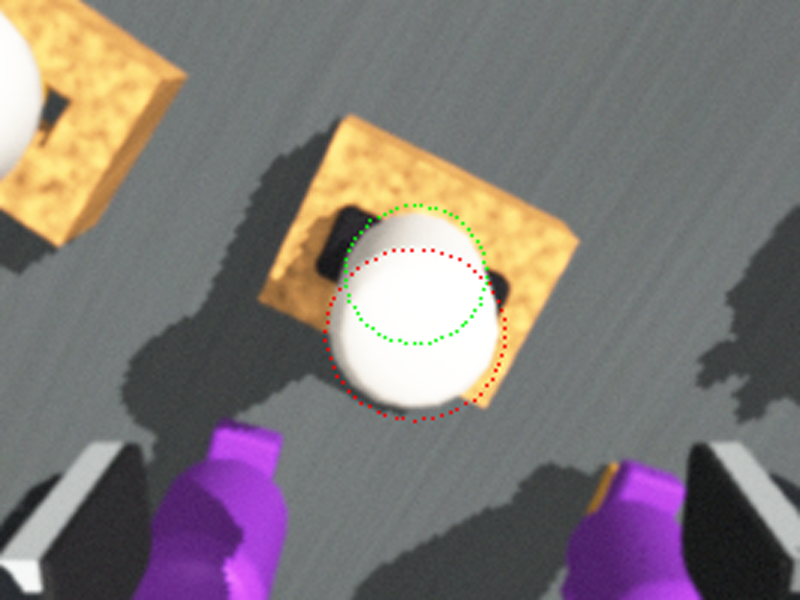

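Bulb at (415,320) matches the model, and the purple bulbs are clear of the finger paths. Going down to grip.

move_arm(
  moves=[
    [[0,0,-2],0],
    [[0,0,-4.5],0],
    [[0,0,-7],0],
    [[0,0,-9.5],0],
    [[0,0,-10.9],0],
    [[0,0,-10.9],0],
    [[0,0,-10.9],0],
  ],
)

```text
clock: 4.58
tool_pos: [576.5, -243.2, 246.5]
tool_rot: [1.566, 2.722, 0.0]
ft_force: [-0.2, -0.7, 0.1]
width: 85.5
gripper_force: 0.0
```

move_arm(
  moves=[
    [[0,0,0],0],
    [[0,0,0],0],
    [[0,0,0],0],
    [[0,0,0],0],
    [[0,0,0],0],
    [[0,0,0],0],
  ],
  gripper=3.6,
  squeeze=40,
)

```text
clock: 5.32
tool_pos: [576.6, -243.1, 246.6]
tool_rot: [1.566, 2.722, 0.001]
ft_force: [-0.1, 0.5, 6.1]
width: 42.1
gripper_force: 41.2
```

move_arm(
  moves=[
    [[0,0,1],0],
    [[0,0,3],0],
    [[0,0,5.5],0],
    [[0,0,8],0],
    [[0,0,8],0],
    [[0,0,8],0],
  ],
)

```text
clock: 6.08
tool_pos: [575.9, -242.7, 325.2]
tool_rot: [-1.566, -2.722, -0.0]
ft_force: [-0.7, 0.2, -1.8]
width: 42.4
gripper_force: 40.8
```

Run:
```python
from h import *
snap('wrist','w5'); snap('scene','s5'); o=bot.observe(); print(o['tool_pos'],o['tool_rot'],o['width'],o['ft_force'])
a=cv2.resize(cv2.imread('pics/w5.png')[120:384,90:442],(533,400)); b=cv2.resize(cv2.imread('pics/s5.png')[150:250,150:217],(267,400),interpolation=cv2.INTER_CUBIC)
cv2.imwrite('pics/m5.png',np.hstack([a,b]))
```

```text
[ 575.7999701  -242.63534043  324.47756906] [-1.56563532e+00 -2.72125527e+00  7.30367690e-04] 42.348132288924056 [ 0.06113975  0.77916004 -1.56966304]
```

View pics/m5.png

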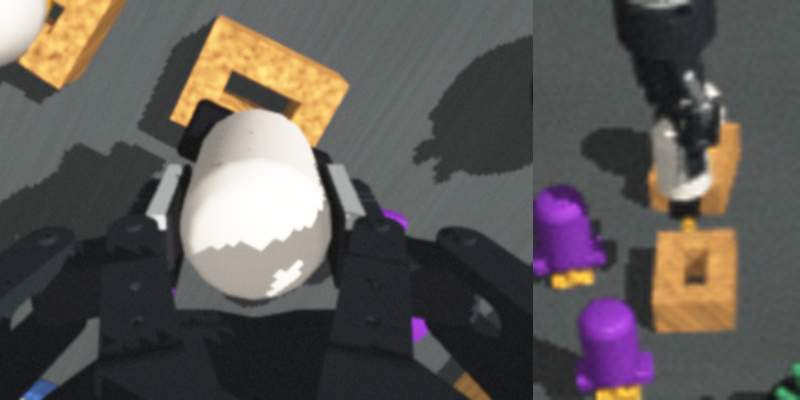

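The white tube with black collar is held upright, clear of the block at (265,90). The collar end shows at (200,130).

Run:
```python
from h import *
w=load('w5'); o=np.array([575.8,-242.6]); th=np.linspace(0,2*np.pi,90)
M=lambda p:((proj(w,p)-[90,120]+.5)*1.514-.5)
tx=np.array([-.5,.866])
for off in (-1,1,3):
  c=o+tx*off
  q=np.array([M([c[0]+22*np.cos(t),c[1]+22*np.sin(t),127]) for t in th]); i=q[:,1].argmin()
  q2=np.array([M([c[0]+20*np.cos(t),c[1]+20*np.sin(t),189]) for t in th]); j=q2[:,1].argmax()
  print(off,'arc top',q[i].round(),'left/right',q[:,0].min().round(),q[:,0].max().round(),'top r20 bottom',q2[j].round(),q2[:,0].min().round(),q2[:,0].max().round())
for yaw in (0,4,8):
  a=np.deg2rad(yaw); c=o+tx*1
  print(yaw,[M([c[0]-x*np.cos(a)-y*np.sin(a),c[1]-x*np.sin(a)+y*np.cos(a),127]).round() for x,y in ((30,12),(30,8),(28,12),(30,-8),(30,-12),(26,12))])
im=cv2.imread('pics/w5.png'); a=cv2.resize(im[120:384,90:442],(533,400)); g=cv2.cvtColor(a,cv2.COLOR_BGR2GRAY)
for y in range(96,164,4): print(y,g[y,176:240:4])
```

```text
-1 arc top [253. 108.] left/right 198.0 311.0 top r20 bottom [253. 314.] 178.0 330.0
1 arc top [257. 103.] left/right 198.0 311.0 top r20 bottom [253. 309.] 178.0 331.0
3 arc top [257.  98.] left/right 198.0 311.0 top r20 bottom [253. 302.] 177.0 331.0
0 [array([202.,  94.]), array([196., 103.]), array([206.,  96.]), array([177., 137.]), array([172., 146.]), array([211.,  99.])]
4 [array([197.,  98.]), array([193., 107.]), array([202., 100.]), array([176., 142.]), array([172., 151.]), array([207., 102.])]
8 [array([193., 102.]), array([189., 111.]), array([198., 104.]), array([175., 148.]), array([172., 157.]), array([203., 105.])]
96 [ 57 137 193 185 210 194 188 186 195 201 214 195 182 173 132  91]
100 [ 67 187 182 186 210 195 106  56  74 147 194 173 167 166 172 166]
104 [113 202 195 174 192 135  28  30  32  32  76 162 192 182 171 168]
108 [186 198 201 204 206  65  34  39  39  33  30  31  58 149 197 174]
112 [191 184 185 208 160  29  36  40  40  40  38  33  29  30  77 171]
116 [191 180 171 209  92  30  36  37  35  39  37  39  42 105 151 163]
120 [171 189 186 178  36  34  37  36  39  39  39  71 134 151 156 167]
124 [ 66 112 167  82  29  37  38  38  30  29 104 137 143 152 161 172]
128 [ 60  57  54  25  32  37  37  33  26  87 135 141 145 153 164 175]
132 [ 56  57  39  25  35  35  34  23  56 131 136 143 149 159 170 179]
136 [ 57  52  27  29  25  32  24  39 125 135 136 139 148 160 172 182]
140 [ 56  39  23  20  21  21  22 102 134 137 140 145 157 165 176 183]
144 [ 53  24  23  22  18  20  37 127 137 139 138 146 160 169 179 186]
148 [ 63  21  21  21  24  23  71 134 136 138 143 153 160 172 183 189]
152 [ 92  25  23  21  20  25 110 133 138 140 141 153 165 177 182 190]
156 [104  72  37  20  19  36 128 137 137 138 144 156 169 177 186 190]
160 [103 107 102  79  40  71 133 135 140 139 151 160 174 183 191 201]
```

move_arm(
  moves=[
    [[-1,4,0],-4],
    [[-2,9,0],-8],
    [[-3,14,0],-12],
    [[-4,19,0],-16],
    [[-5,24,0],-19.5],
    [[-5.75,28.6,0],-19.5],
    [[-5.75,28.6,-2],-19.5],
    [[-5.75,28.6,-3.5],-19.5],
    [[-5.75,28.6,-3.5],-19.5],
    [[-5.75,28.6,-3.5],-19.5],
    [[-5.75,28.6,-3.5],-19.5],
    [[-5.75,28.6,-3.5],-19.5],
  ],
)

```text
clock: 7.68
tool_pos: [519.0, 42.8, 291.2]
tool_rot: [2.006, 2.417, 0.001]
ft_force: [-0.2, 0.1, -1.5]
width: 42.5
gripper_force: 40.9
```

Run:
```python
from h import *
snap('wrist','w6'); snap('scene','s6'); o=bot.observe(); print(o['tool_pos'],o['tool_rot'],o['width'],o['ft_force'],o['ft_torque'],o['clock'])
w=load('w6'); g=cv2.imread('pics/w6.png')
a=np.deg2rad(-14.6); R2=np.array([[np.cos(a),-np.sin(a)],[np.sin(a),np.cos(a)]]); c=np.array([518.5,44])
for n,z,pts in (('head',46,[(-25,-25),(25,-25),(25,25),(-25,25)]),('base',10,[(-65,-75),(65,-75),(65,175),(-65,175)])):
    print(n,[proj(w,[*(c+R2@p),z]) for p in pts])
```

```text
[518.82707649  42.9580367  291.07147556] [2.00526071e+00 2.41792338e+00 8.94147381e-04] 42.3380070758687 [ 0.50962425  0.24933904 -1.36776431] [ 0.01017817 -0.01997605 -0.02014112] 7.775
head [array([213.1, 214.9]), array([272.9, 240.9]), array([302.9, 184.1]), array([240.5, 155.1])]
base [array([156.4, 230.4]), array([285.9, 284.7]), array([428.8,  25. ]), array([278.8, -58.7])]
```

move_arm(
  moves=[
    [[0,0.05,-0.4],0],
    [[0,0.05,-0.8],0],
    [[0,0.05,-1.2],0],
    [[0,0.05,-1.5],0],
    [[0,0.05,-1.5],0],
    [[0,0.05,-1.5],0],
  ],
)

```text
clock: 8.52
tool_pos: [518.8, 43.5, 275.8]
tool_rot: [2.005, 2.418, 0.0]
ft_force: [0.8, -0.0, -1.9]
width: 42.3
gripper_force: 40.9
```

move_arm(
  moves=[
    [[0,0,-0.3],0],
    [[0,0,-0.6],0],
    [[0,0,-0.9],0],
    [[0,0,-1.2],0],
    [[0,0,-1.2],0],
  ],
)

```text
clock: 9.15
tool_pos: [518.8, 43.6, 263.6]
tool_rot: [2.005, 2.418, 0.0]
ft_force: [-0.3, 0.4, 1.7]
width: 43.0
gripper_force: 41.2
```

move_arm(
  moves=[
    [[0,0,-0.2],0],
    [[0,0,-0.4],0],
    [[0,0,-0.6],0],
    [[0,0,-0.6],0],
  ],
)

```text
clock: 9.65
tool_pos: [518.8, 43.6, 257.6]
tool_rot: [2.005, 2.418, 0.0]
ft_force: [0.1, 0.4, 2.9]
width: 42.5
gripper_force: 41.3
```

move_arm(
  moves=[
    [[0,0,-0.1],0],
    [[0,0,-0.2],0],
    [[0,0,-0.2],0],
  ],
)

```text
clock: 10.02
tool_pos: [518.9, 43.5, 257.5]
tool_rot: [-2.005, -2.418, -0.001]
ft_force: [-5.6, 0.2, 16.8]
width: 42.6
gripper_force: 42.6
```

move_arm(
  moves=[
    [[0,0,-0.1],0],
    [[0,0,-0.2],0],
    [[0,0,-0.2],0],
  ],
)

```text
clock: 10.4
tool_pos: [519.1, 43.4, 257.4]
tool_rot: [-2.004, -2.417, -0.002]
ft_force: [-11.6, -1.1, 30.1]
width: 42.5
gripper_force: 43.9
```

move_arm(
  moves=[
    [[0,0,0.3],0],
    [[0,0,0.3],0],
    [[0,0,0.3],-6],
    [[0,0,0.3],-14],
    [[0,0,0.3],-22],
    [[0,0,0.3],-30],
    [[0,0,0.3],-38],
    [[0,0,0.3],-46],
    [[0,0,0.3],-54],
    [[0,0,0.3],-60],
    [[0,0,0.3],-64],
    [[0,0,0.3],-64],
  ],
)

```text
clock: 11.9
tool_pos: [519.2, 42.9, 257.6]
tool_rot: [2.982, 0.986, 0.001]
ft_force: [-2.4, -1.6, 9.5]
width: 42.5
gripper_force: 42.0
```

```bash
python3 -c "
from h import *
o=bot.observe();print({k:o[k] for k in('tool_pos','ft_force','ft_torque','width','qpos')},2*np.degrees(np.arctan2(o['tool_rot'][1],o['tool_rot'][0]))-90)"
```

```text
{'tool_pos': array([519.1639566 ,  42.88527164, 257.57039602]), 'ft_force': array([-2.3882809 , -1.59541789,  9.51686282]), 'ft_torque': array([-0.41983525,  0.57464865,  0.03120888]), 'width': 42.53944952640088, 'qpos': array([-0.71582184,  0.1962203 ,  0.64088236,  1.96072066, -0.1357659 ,
        1.0261018 , -0.94543439])} -53.38817506403198
```

move_arm(
  moves=[
    [[0,0,0],-3],
    [[0,0,0],-6],
    [[0,0,0],-8],
    [[0,0,0],-8],
  ],
)

```text
clock: 12.4
tool_pos: [519.1, 42.9, 257.6]
tool_rot: [3.043, 0.777, 0.001]
ft_force: [-2.4, -1.2, 10.7]
width: 42.7
gripper_force: 42.0
```

```bash
python3 -c "
from h import *
o=bot.observe();print({k:o[k] for k in('tool_pos','ft_force','ft_torque','width')},2*np.degrees(np.arctan2(o['tool_rot'][1],o['tool_rot'][0]))-90)"
```

```text
{'tool_pos': array([519.14868511,  42.85358762, 257.55909938]), 'ft_force': array([-2.38968431, -1.23076378, 10.73335592]), 'ft_torque': array([-0.41440732,  0.5838838 ,  0.133886  ]), 'width': 42.722885994513724} -61.34209951053424
```

move_arm(
  moves=[
    [[0,0,0],-2],
    [[0,0,0],-4],
    [[0,0,0],-5],
    [[0,0,0],-5],
  ],
)

```text
clock: 12.9
tool_pos: [519.1, 43.0, 257.6]
tool_rot: [3.072, 0.649, 0.0]
ft_force: [-3.4, -3.0, 11.2]
width: 42.7
gripper_force: 42.5
```

```bash
python3 -c "
from h import *
o=bot.observe();print({k:o[k] for k in('tool_pos','ft_force','ft_torque','width')},2*np.degrees(np.arctan2(o['tool_rot'][1],o['tool_rot'][0]))-90)"
```

```text
{'tool_pos': array([519.08618692,  42.98781443, 257.55507349]), 'ft_force': array([-3.43842559, -3.01180652, 11.2356355 ]), 'ft_torque': array([-0.59363083,  0.67678627,  1.11001215]), 'width': 42.669066703177926} -66.13271876057189
```

move_arm(
  moves=[
    [[0,0,0.1],1.5],
    [[0,0,0.1],1.5],
  ],
)

```text
clock: 13.15
tool_pos: [518.9, 43.0, 257.6]
tool_rot: [3.064, 0.686, 0.0]
ft_force: [0.1, -3.2, 4.4]
width: 42.3
gripper_force: 41.7
```

move_arm(
  moves=[
    [[0,0,0],0],
    [[0,0,0],0],
    [[0,0,0],0],
    [[0,0,0],0],
    [[0,0,0],0],
  ],
  gripper=8.5,
)

```text
clock: 13.78
tool_pos: [518.7, 43.6, 257.7]
tool_rot: [-3.066, -0.684, 0.0]
ft_force: [-0.4, 0.2, -1.1]
width: 85.0
gripper_force: 0.0
```

move_arm(
  moves=[
    [[0,0,2],0],
    [[0,0,5],0],
    [[0,0,9],0],
    [[0,0,13],0],
    [[0,0,13],0],
    [[0,0,13],0],
  ],
)

```text
clock: 14.52
tool_pos: [518.5, 43.6, 387.3]
tool_rot: [-3.066, -0.685, 0.001]
ft_force: [-0.7, 0.1, 0.2]
width: 85.2
gripper_force: 0.0
```

Run:
```python
from h import *
snap('wrist','w7'); o=bot.observe(); print(o['tool_pos'],o['width'],o['clock'],o['ft_force'])
cv2.imwrite('pics/m7.png',cv2.resize(cv2.imread('pics/w7.png')[60:360,56:456],(800,600),interpolation=cv2.INTER_CUBIC))
```

```text
[518.2819337   43.59859742 386.67237237] 84.78313837511445 14.575 [ 0.16669337  0.55956587 -0.54181118]
```

View pics/m7.png

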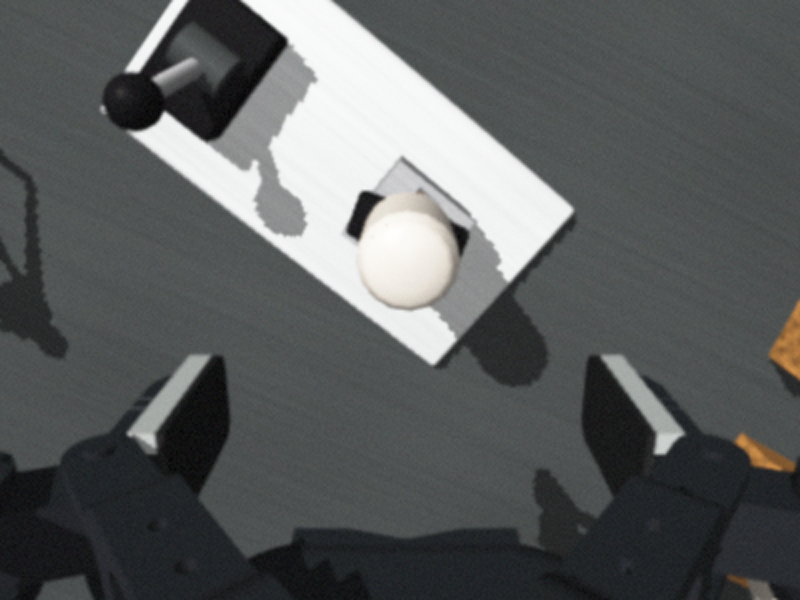

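The bulb stands upright and flush on the head at (408,250). Its collar is turned about 67° from the slot, so it is locked. The lever ball is at (133,101). Next is the shade.

move_arm(
  moves=[
    [[-1.5,5,0],8],
    [[-3,10,0],16],
    [[-4.5,15,0],24],
    [[-6,20,0],32],
    [[-7.5,25,0],40],
    [[-9.65,30,0],48],
    [[-9.65,32.2,0],56],
    [[-9.65,32.2,0],60],
    [[-9.65,32.2,0],60],
    [[-9.65,32.2,0],60],
  ],
  gripper=6,
)

```text
clock: 15.82
tool_pos: [422.3, 365.0, 386.9]
tool_rot: [2.315, 2.123, -0.002]
ft_force: [-0.1, -1.7, 0.5]
width: 60.2
gripper_force: 0.0
```

Run:
```python
from h import *
im=snap('wrist','w8'); o=bot.observe(); print(o['tool_pos'],o['tool_rot'],o['width'],o['clock'])
w=load('w8'); print([proj(w,p) for p in ((422.2,365.3,168),(422.2,365.3,140))])
g=cv2.cvtColor(im['pixels'],cv2.COLOR_RGB2GRAY); u,v=proj(w,(422.2,365.3,168)).astype(int)
G=cv2.GaussianBlur(g,(3,3),0)[v-28:v+32,u-40:u+40]; _,m=cv2.threshold(G,205,1,0)
for r in m[::2]: print(''.join('.#'[x] for x in r))
c7=load('w7'); c2=load('w2')
o1,d1=ray(c2,(615-400+.5)/4-.5+290,(427-300+.5)/4-.5+100); o2,d2=ray(c7,(133+.5)/2-.5+56,(101+.5)/2-.5+60)
t=np.linalg.lstsq(np.c_[d1,-d2],o2-o1,rcond=None)[0]; print('ball',o1+d1*t[0],o2+d2*t[1])
```

```text
[422.34422345 365.04341152 387.17762749] [ 2.31480692e+00  2.12364798e+00 -1.58067633e-03] 59.92926211262791 15.875
[array([258. , 212.8]), array([258., 200.])]
####..................#####################################.....#########......#
..#####...............################################################........##
....######..........################################################.........##.
.......#####.......##############################################...........###.
.........######....#############....############################............###.
............####.#############.....#############################............##..
...............##############......##############################...............
.................###########......###############################...............
.................#########......#################################...............
.................########......#################################................
.................########....###################################................
..................#######...####################
[... 877 characters left out ...]
.......................####...................
....................................................########....................
..............................................########..........................
........................................#########...............................
..................................##########....................................
.................................#######........................................
................................................................................
................................................................................
ball [527.20928443 180.18034581  84.83713549] [527.30658817 180.38946824  84.90133666]
```

move_arm(
  moves=[
    [[0,0,-2],0],
    [[0,0,-4],0],
    [[0,0,-6],0],
    [[0,0,-7.05],0],
    [[0,0,-7.05],0],
    [[0,0,-7.05],0],
  ],
)

```text
clock: 16.62
tool_pos: [422.5, 365.7, 318.1]
tool_rot: [-2.313, -2.125, -0.002]
ft_force: [-0.4, 0.0, -0.1]
width: 60.2
gripper_force: 0.0
```

move_arm(
  moves=[
    [[0,0,0],0],
    [[0,0,0],0],
    [[0,0,0],0],
    [[0,0,0],0],
    [[0,0,0],0],
  ],
  gripper=1.2,
  squeeze=60,
)

```text
clock: 17.25
tool_pos: [422.2, 365.7, 317.9]
tool_rot: [-2.313, -2.126, -0.001]
ft_force: [-1.5, -0.1, 5.1]
width: 17.8
gripper_force: 58.6
```

move_arm(
  moves=[
    [[0,0,1.5],0],
    [[0,0,4],0],
    [[0,0,7],0],
    [[0,0,10],0],
    [[0,0,13],0],
    [[0,0,14.5],0],
    [[0,0,14.5],0],
    [[0,0,14.5],0],
  ],
)

```text
clock: 18.25
tool_pos: [422.0, 365.4, 460.8]
tool_rot: [2.313, 2.126, -0.004]
ft_force: [0.7, -0.1, -2.3]
width: 17.8
gripper_force: 58.8
```

move_arm(
  moves=[
    [[1,-3,0],0],
    [[2.5,-8,0],0],
    [[4,-13,0],0],
    [[5.5,-18,0],0],
    [[7,-23,0],0],
    [[8.5,-28,0],0],
    [[9.65,-31,0],0],
    [[9.65,-32.2,0],0],
    [[9.65,-32.2,0],0],
    [[9.65,-32.2,0],0],
    [[9.65,-32.2,0],0],
    [[9.65,-32.2,0],0],
  ],
)

```text
clock: 19.75
tool_pos: [518.6, 44.5, 462.2]
tool_rot: [-2.311, -2.128, 0.0]
ft_force: [-0.4, 0.4, -2.1]
width: 18.3
gripper_force: 58.8
```

Run:
```python
from h import *
im=snap('scene','s9'); o=bot.observe(); print(o['tool_pos'],o['tool_rot'],o['width'],o['clock'],o['ft_force'])
s=load('s9'); a=im['pixels'][:,:,:]; 
for n,p in (('knob',(518.5,44,300)),('shadebot',(518.5,44,145)),('bulbtop',(518.5,44,122))): print(n,proj(s,p))
g=cv2.cvtColor(a,cv2.COLOR_RGB2GRAY); u,v=proj(s,(518.5,44,200)).astype(int)
G=g[v-30:v+70,u-32:u+32]
for r in G[::2]: print(''.join(' .:-=+*#%@'[min(9,x//26)] for x in r))
```

```text
[518.63609935  44.22178384 462.23517885] [2.31181201e+00 2.12719192e+00 8.71103060e-05] 17.88534001291815 19.8 [ 0.02916567 -0.31979979 -1.82083548]
knob [278.4 141.4]
shadebot [276.4 179.9]
bulbtop [276.2 185.2]
%%*:--===========++++++=-::-+-. .   ..-=------------------------
:----======================-=:. ......:-------------------------
::::::---================+===--:. ..-:--------------------------
---==-:-::::------------------=:...:+=--------------------------
-----------------==----------==:...:++--------------------------
----------------------------===:...-+##+------------------------
-----------------------------====+*##%%%*=----------------------
----------------------------====+**##*+###+---------------------
----------------------=---=+#*==--+%+---+#**=-------------------
-------------------===+%%**#+==+***%#*++++##**=-----------------
-----------------======--=#+------=%*=--===*%**+----------------
---------------===-=----=#*=-------**=------=#**+=--------------
-------------==--------=#*+--------+@*-------=****=-------------
-----------=+=--------=#*=*=-------=%+----
[... 1662 characters left out ...]
@@@@@@@@%%##****+++++#@@@@@@@@@@@@@@@@@@#+++++-...
----:*@@@@@@@@@@@@@@@@@@@@@@@@@@@%%@@@@@@@@@@@@@@@@@@@*+++++:...
--::=@@@@@@@@@@@@@@@@@@@@@@@@@@@@@@@@@@@@@@@@@@@@@@@@#+++++-....
---:=*##%%@@@@@@@@@@@@@@@@@@@@@@@@@@@@@@@@@@@@@@@@@@@#***++:.   
------------==+**##%@@@@@@@@@@@@@@@@@@@@@@@@@@@@@@@@@@@@@@#+=--:
----------------------==+**##%%@@@@@@@@@@@@@@@@@@@@@@@@@@@@@@@@@
---------------------------------=++*###%@@@@@@@@@@@@@@@@@@@@@@@
--------------------------------------------=+**##%%@@@@@@@@@@@@
------------------------------------------------------==+*###%@@
----------------------------------------------------------------
----------------------------------------------------------------
```

move_arm(
  moves=[
    [[0,0,-1.5],0],
    [[0,0,-3],0],
    [[0,0,-4.5],0],
    [[0,0,-6],0],
    [[0,0,-7.5],0],
    [[0,0,-9],0],
    [[0,0,-10.5],0],
    [[0,0,-11.5],0],
    [[0,0,-12.3],0],
    [[0,0,-12.8],0],
    [[0,0,-12.8],0],
  ],
)

```text
clock: 21.18
tool_pos: [518.7, 43.6, 334.1]
tool_rot: [2.313, 2.126, -0.0]
ft_force: [-0.3, 0.3, -2.8]
width: 17.8
gripper_force: 58.9
```

move_arm(
  moves=[
    [[0,0,-0.2],0],
    [[0,0,-0.4],0],
    [[0,0,-0.6],0],
    [[0,0,-0.7],0],
    [[0,0,-0.75],0],
    [[0,0,-0.75],0],
  ],
)

```text
clock: 21.92
tool_pos: [518.9, 43.5, 327.9]
tool_rot: [-2.313, -2.126, -0.001]
ft_force: [-2.7, -0.7, 6.3]
width: 18.3
gripper_force: 59.7
```

move_arm(
  moves=[
    [[0,0,0.1],0],
    [[0,0,0.1],0],
    [[0,0,0.1],0],
    [[0,0,0.1],0],
    [[0,0,0.1],0],
  ],
  gripper=6,
)

```text
clock: 22.55
tool_pos: [518.7, 43.6, 327.7]
tool_rot: [2.313, 2.126, -0.0]
ft_force: [-1.0, 0.5, 0.3]
width: 60.0
gripper_force: 0.0
```

move_arm(
  moves=[
    [[0,0,1],0],
    [[0,0,3],0],
    [[0,0,6],0],
    [[0,0,8],0],
    [[0,0,8],0],
  ],
)

```text
clock: 23.18
tool_pos: [519.3, 43.4, 409.8]
tool_rot: [2.312, 2.125, 0.006]
ft_force: [0.2, 0.5, -1.4]
width: 59.9
gripper_force: 0.0
```

Run:
```python
from h import *
im=snap('scene','s10'); o=bot.observe(); print(o['tool_pos'],o['width'],o['clock'],o['ft_force'],o['qpos'])
s=load('s10'); print([proj(s,p) for p in ((518.5,44,178),(518.5,44,10),(527,180,85))])
g=cv2.cvtColor(im['pixels'],cv2.COLOR_RGB2GRAY); u,v=proj(s,(518.5,44,100)).astype(int); print(u,v)
G=g[v-36:v+40,u-36:u+70]
for r in G[::2]: print(''.join(' .:-=+*#%@'[min(9,x//26)] for x in r))
```

```text
[518.83886763  43.49592584 408.34985769] 60.05377701842992 23.225 [-0.13728854  0.71711135 -0.19886094] [-0.77467884  0.03322596  0.66027737  1.78543412 -0.02145516  1.32842539
 -0.19378559]
[array([276.8, 172.2]), array([274.9, 209.5]), array([316.2, 195.5])]
275 190
---------------------------------:.........---------------------------------------------------------------
----------------------------------:.......:---------------------------------------------------------------
------------------------------------:...:=----------------------------------------------------------------
------------------------------------:...-=----------------------------------------------------------------
------------------------------------:...-=----------------------------------------------------------------
---------------------------------------===----------------------------------------------------------------
----------------------------------------------------------------------------------------------------------
----------------------------------------------------------------------------------
[... 2534 characters left out ...]
@@@@@@@@@@@@#+++++:......... ....+@@@@*-------------------
--------::=@@@@@@@@@@@@@###%%%##%%@@@@@@*##%@@@@@@@@@@@@@@@#+++++-..............-%@@@@+-------------------
---------:-*##%%@@@@@@@@@@@@@@@@%%#*#%%#+%%@@@@@@@@@@@@@@@@#***++-.          ...=@@@@*--------------------
------------------==+**##%@@@@@@@@@@@@@@@@@@@@@@@@@@@@@@@@@@@@@@#+=--... .     :#@@@@*--------------------
----------------------------==+**##%%@@@@@@@@@@@@@@@@@@@@@@@@@@@@@@@@@@@%%*+=--+@@@@#=--------------------
---------------------------------------=++*###%@@@@@@@@@@@@@@@@@@@@@@@@@@@@@@@@@@@@@*----------------==+++
--------------------------------------------------=+**##%%@@@@@@@@@@@@@@@@@@@@@@@@@%+----------=+#@@@@@@@@
```

The ASCII view shows the shade standing upright on the base around the bulb, with the robot clear. Next is the switch.

move_arm(
  moves=[
    [[-0.5,4,0],-5],
    [[-1.5,9,0],-10],
    [[-2.6,13,0],-10],
    [[-2.6,14.7,0],-10],
    [[-2.6,14.7,-4],-10],
    [[-2.6,14.7,-9],-10],
    [[-2.6,14.7,-13],-10],
    [[-2.6,14.7,-15.5],-10],
    [[-2.6,14.7,-16.7],-10],
    [[-2.6,14.7,-16.7],-10],
    [[-2.6,14.7,-16.7],-10],
  ],
  gripper=0,
)

```text
clock: 24.6
tool_pos: [493.4, 190.5, 241.8]
tool_rot: [2.489, 1.915, 0.003]
ft_force: [0.8, 0.0, -0.0]
width: 0.0
gripper_force: 0.0
```

move_arm(
  moves=[
    [[0.97,-0.25,0],0],
    [[1.94,-0.5,0],0],
    [[2.9,-0.76,0],0],
    [[3.9,-1.0,0],0],
    [[4.4,-1.13,0],0],
    [[4.4,-1.13,0],0],
  ],
)

```text
clock: 25.35
tool_pos: [537.3, 178.8, 240.6]
tool_rot: [2.489, 1.915, 0.0]
ft_force: [-0.6, -0.9, 0.3]
width: -0.2
gripper_force: 0.0
```

move_arm(
  moves=[
    [[0.5,-0.13,0],0],
    [[1,-0.25,0],0],
    [[1.4,-0.36,0],0],
    [[1.4,-0.36,0],0],
  ],
)

```text
clock: 25.85
tool_pos: [551.1, 175.5, 240.8]
tool_rot: [2.489, 1.916, 0.001]
ft_force: [0.3, 0.6, -0.7]
width: -0.1
gripper_force: 0.1
```

move_arm(
  moves=[
    [[0.3,-0.08,0],0],
    [[0.6,-0.15,0],0],
    [[0.6,-0.15,0],0],
  ],
)

```text
clock: 26.22
tool_pos: [555.4, 174.7, 240.4]
tool_rot: [-2.486, -1.915, 0.006]
ft_force: [-6.5, 1.1, 3.3]
width: 0.0
gripper_force: 3.5
```

move_arm(
  moves=[
    [[0.3,-0.08,0],0],
    [[0.4,-0.1,0],0],
    [[0.4,-0.1,0],0],
  ],
)

```text
clock: 26.6
tool_pos: [557.1, 174.5, 240.3]
tool_rot: [-2.481, -1.913, 0.015]
ft_force: [-17.2, 1.6, 12.0]
width: 0.1
gripper_force: 8.5
```

Run:
```python
from h import *
im=snap('scene','s11'); print(bot.observe()['ft_force'])
s=load('s11'); off=np.array([552.5,174.6]); u=np.array([.968,-.252])
for p in ((*(off+25.9*u),85),(*(off-25.9*u),85)): print(proj(s,p))
g=cv2.cvtColor(im['pixels'],cv2.COLOR_RGB2GRAY)
for r in g[160:230,285:350][::2]: print(''.join(' .:-=+*#%@'[min(9,x//26)] for x in r))
```

```text
[-16.62145093   2.14375519  10.65297932]
[314.  205.8]
[316.5 195.6]
-----------------------:..::::::::::--------=====----------------
-----------------------:...::--:::::------===+=------------------
-----------------------........::---===+====-:::-----------------
-----------------------............:::::::::...:-----------------
----------------------:...:--:............:=-:::-----------------
----------------------:... ..----==-===***+-:::------------------
----------------------.. . . ......:-:::::.:..:------------------
----------------------..  . ..................:------------------
----------------------.   . .................:-------------------
----------------------:..  .................::-------------------
---------------------:--:..  ..............::--------------------
--------------------------:..............::----------------------
--------------------------.............:-------------------------
=------------------------:...........::--------------------------
==--=---------------------....-::::...:--------------------------
--==----------------------...:=-:....:---
[... 578 characters left out ...]
.  ........-%@@@%+----------------------
++++===+++++*%@*+++++-. .:...:::-:..=%@@@*=----------------------
++++===++++++++++++++: ..:::-=---..:#@@@@*-----------------------
+*#+=+++++++++++++++-......::::::..-%@@@%+-----------------------
@@#*+++++++*#%*+++++:..............*@@@@*------------------------
@@@@@@@@@@@@@#+++++-..............-%@@@@+------------------------
@@@@@@@@@@@@@#**+++-.        . ...+@@@@*-------------------------
@@@@@@@@@@@@@@@@@@#+=--:...      :#@@@@+-------------------------
@@@@@@@@@@@@@@@@@@@@@@@@@@%%*+=--+@@@@#=-------------------------
%@@@@@@@@@@@@@@@@@@@@@@@@@@@@@@@@@@@@@*---------------===++++===-
----=+*###%%@@@@@@@@@@@@@@@@@@@@@@@@@%+----------=+#@@@@@@@@@@@@@
```

move_arm(
  moves=[
    [[-0.5,0.13,0],0],
    [[-1.5,0.4,0],0],
    [[-3.5,0.9,0],0],
    [[-5.5,1.4,0],0],
    [[-6.5,1.7,2],0],
    [[-6.5,1.7,6],0],
    [[-6.5,1.7,12],0],
    [[-6.5,1.7,16],0],
    [[-6.5,1.7,16],0],
    [[-6.5,1.7,16],0],
  ],
)

```text
clock: 27.9
tool_pos: [495.5, 190.0, 400.3]
tool_rot: [-2.49, -1.916, -0.0]
ft_force: [0.6, -0.0, 0.6]
width: -0.0
gripper_force: 0.0
```

Run:
```python
from h import *
im=snap('scene','s12'); o=bot.observe(); print(o['tool_pos'],o['ft_force'],o['clock'])
g=cv2.cvtColor(im['pixels'],cv2.COLOR_RGB2GRAY)
for r in g[160:226,245:345][::2]: print(''.join(' .:-=+*#%@'[min(9,x//26)] for x in r))
```

```text
[495.3385326  190.05049757 399.62466097] [ 0.25107958 -0.03812503 -0.83112752] 27.95
----------------------------------------------------------------------------------------------------
----------------------------------------------------------------------------------------------------
----------------------------------------------------------------------------------------------------
----------------------------------------------------------------------------------------------------
----------------------------------------------------------------------------------------------------
----------------------------------------------------------------------------------------------------
..:-------------------------=*####+-----------------------------------------------------------------
...::------------------------+##%%*-----------------------------------------------------------------
.....:-----------------------==+*#*=----------------------------------------------------------------
......:--------------------=-==*####+---------------------------------------------------------------
.....
[... 1617 characters left out ...]
=%@@@#*@@***+*++++===+++++++++#@@@@@#+=+#@@@@@@@@#+++++:  .:::-=---..:#@@@@*------------------
----::+*@@@@@@#*++%@*+*%##****++++=+%@@@@##++++++*****++++++-......::::-:..-%@@@%+------------------
---::*@@@#**+**++=**%@@@@@@@@@@@@%**@@##@@#**++++++*#%*+++++:.............:+@@@@*-------------------
--::+@@@@@@@@@@@@@###%%%##%%@@@@@@*##@@@@@@@@@@@@@@@@#+++++-..............-%@@@@+-------------------
---:=*##%%@@@@@@@@@@@@@@@@%%###%%#*%@@@@@@@@@@@@@@@@@#**+++:.        . ...+@@@@*=-------------------
------------=++*##%%@@@@@@@@@@@@@@@@@@@@@@@@@@@@@@@@@@@@@@#+=--:...      :%@@@@*--------------------
----------------------=++*###%%@@@@@@@@@@@@@@@@@@@@@@@@@@@@@@@@@@@%%*+=--+@@@@#=--------------------
```

The lever ball now shows at about (313,206), against (314,206) predicted for fully on. The shade is unmoved and the robot is clear.

```bash
python3 -c "
from rig import bot
print(bot.hand_in())"
```

```text
the job is handed in; nothing more can be done
None
```

I handed the job in at about 28 s: the bulb is pushed home and turned to its stop, the shade stands on the lamp's base around it, and the switch lever is over at its far side; the hand-in returned no verdict.

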